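# Clear the microscope's light base and open its diffuser

## Task

The LEDs in the microscope's light base need attention: take the beaker by its handle off the light base, without touching the microscope above it, and stand it upright and wholly on the ceramic trivet, set down and not dropped. Then press in the release tab at the front of the base, swing the diffuser cover up to its stop and leave it open. Leave everything else where it is.

Things in the scene. Friction and masses are not known exactly. Their poses are not given: they have to be found in the camera images.
- beaker_center (a point): White plastic beaker with a side handle and some stones in it, about 0.16 kg: 76 mm across the rim, 88 high, flat foot 66 mm across. This point is on its axis, 44 mm above its foot; z up, -x from the beaker towards its handle. It starts on the diffuser of the light base, under the ring light, handle on the robot's side.
- beaker_handle (a point): Middle of the upright grip of the beaker's handle, 68 mm from the beaker's axis, 48 mm above its foot. A straight bar 54 mm tall, 12 mm wide (along the beaker's y), 11 mm deep (along its x), pinched by its flat sides (along y); gap to the wall 24 mm. Axes as for the beaker.
- trivet_top (a point): Centre of the top of the round terracotta ceramic trivet, 144 mm across, 14 mm high, flat on top, z up. It lies on the mat left or right of the light base; the orange mold lies on the other side.
- trivet: The same trivet; its origin is the centre of its underside. It does not move.
- base_top (a point): Light base of the microscope: fixed grey housing 180 mm deep, 150 wide, 45 high. This point is in the middle of the diffuser's top, straight below the lens, 46 mm above the mat. Its x axis points from the front of the base (the robot's side; front face 75 mm before this point) to the rear, z up.
- ring_light (a point): Centre of the underside of the black ring light: 100 mm across, 28 high, 134 mm above the diffuser. Over it lens and camera (44 mm wide, up to 360 mm above the mat); pillar (25 mm) 85 mm behind the lens axis. A hand coming straight down on the beaker's handle strikes the ring: it must lean back, away from the microscope, by 25 to 45 degrees. Moves with the base.
- microscope: The microscope itself (pillar, arm with focus knobs, lens, camera, ring light), fixed to the light base; its origin and axes are those of the light base, on the mat below the lens. Must not be touched.
- diffuser (a joint): Angle of the opal diffuser cover in the top of the light base, rad: 0 shut, 0.75 (43 degrees) at its upper stop. The cover is a plate 126 mm by 120 mm, 4 mm thick, hinged along its rear edge; its front edge swings up. Its hinge is stiff (about 0.16 N m, 1 to 2 N of lift at the tab) and the cover stays at whatever angle it is left.
- hinge (a point): Middle of the diffuser's hinge line, 58 mm behind the lens axis and 44 mm above the mat; the hinge runs along the base's y axis (y axis of this point).
- release_tab (a joint): How far the release tab is pressed in, m: 0 at rest, 0.008 at its end. A spring pushes it out (1.2 N at rest, 4 N fully in). At rest its barb is caught under a rail of the housing, so the cover cannot be lifted; pressed in 5 mm or more the cover is free, and the tab must stay pressed in until the cover has risen 0.15 rad.
- tab_grip (a point): Centre of the release tab's thumb block, sticking out at the middle of the base's front: 24 mm wide (y), 16 deep (x), 22 high, underside 24 mm above the mat, rear face 9 mm clear of the housing. Part of the cover: 150 mm in front of the hinge line and 9 mm below it when shut. Pinch its sides, push in along +x, then swing up about the hinge. Point and axes move with tab and cover.
- mold: Orange silicone cabochon mold, a slab 120 x 100 x 13 mm; loose, to be left alone. Origin at its underside.
- ore: Lump of raw copper ore, about 66 mm across, 44 mm high; loose, to be left alone. Origin at its underside.
- jar: Amber glass jar with a black cap, 44 mm across, 62 mm high; loose, to be left alone. Origin at its underside.
- tweezer: Stainless steel tweezer lying on the mat, 140 mm long along its x, 8 mm high; loose, to be left alone. Origin at its underside.
- loupe: Folding loupe, about 54 x 25 mm, 18 mm high; loose, to be left alone. Origin at its underside.
- specimen_tray: Cardboard specimen tray with stones, 75 x 100 mm, 22 mm high; loose, to be left alone. Origin at its underside.
- brush: Brush lying on the mat along its x; loose, to be left alone. Origin at its underside.
Not all that is in view belongs to the job. What is meant by the part that bears beaker_center is not purple, and is the larger of those in its own colour. What is shaped like the trivet but purple is not meant.

How it is judged:
On the way, in this order (a step that is already met when the one before it is completed fails the run):
1. the beaker stands upright on the trivet, let go (horizontal distance between beaker_center and trivet_top below 0.035 m and z of beaker_center in the frame of trivet between 0.052 and 0.064 m and angle between beaker_center's own z axis and vertical below 0.1 rad and linear speed of beaker below 0.03 m/s and contact force between the fingers and beaker below 0.1 N), for 0.2 s.
2. the diffuser is swung up to its stop (value of joint diffuser above 0.62 rad), for 0.2 s.
At the end, for the whole second after the job is handed in: The beaker stands still, upright (within 6 degrees) and released on the trivet, its whole foot on it (axis within 35 mm of the trivet's centre), and the diffuser is open to its stop (more than 0.62 rad of 0.75) (all of step 1 and value of joint diffuser above 0.62 rad); the robot touches nothing.
It fails at once if the microscope is touched (contact force between microscope and anything else above 2 N).
It fails at once if the beaker is dropped (contact force between the fingers and beaker below 0.1 N and linear speed of beaker above 0.5 m/s).
It fails at once if the beaker is tipped over (angle between beaker_center's own z axis and vertical above 0.7 rad).
It fails at once if any of the other things (mold, ore, jar, tweezer, loupe, tray, brush) is shifted by more than 20 mm (distance of any of mold, ore, jar, tweezer, loupe, specimen_tray, brush from where it was at the start of the episode above 0.02 m).
It also fails if it takes over 54 s, if anything falls off the work surface, if the arm or the gripper's body presses on something with over 40 N, if the wrist force passes 120 N, or if a joint passes its speed limit or range.

## Robot

A 6-joint arm with a two-finger parallel gripper is mounted at the origin on the work surface. World frame = base frame: x ahead of the robot, y to its left, z up, the work surface at z = 0. Lengths are in m, angles in rad, forces in N, time in s.
With the tool pointing down it reaches from about 0.35 to 0.875 m from the base axis. Payload 4.2 kg.
Tool frame: the origin (TCP) lies at the very end of the fingers, on their centre line; the grasp point (between the pads) lies robot.hold_point_z behind it (robot.hold_point_z is the distance from the TCP to the grasp point, in m); z points along the fingers, y is the direction in which the jaws open and shut (so a half turn about z gives the same grasp; the last joint's range is limited). The gripper opens to 85 mm and grips with 20 to 120 N. Pads are 22 mm wide; open, the fingers measure 114 mm over their backs; the gripper's body (76 mm by 85 mm) begins 54 mm behind the grasp point. The pads swing forward as they close: fully open they stand 13 mm farther back than shut.
Start: joints at [1.574, 0.385, 0.008, 0, -1.194, -0.259], TCP at [0.158, 0.605, 0.231] pointing down, gripper open.
Joint ranges: [-3.14, 3.14], [-1.21, 2.06], [-1.07, 1.41], [-3.16, 2.05], [-2.99, -0.16], [-3.1, 3.1]. Speed limits (rad/s): [2.79, 2.79, 3.14, 3.14, 3.14, 3.14].

## Interface

Orientations are given as a unit quaternion [w, x, y, z].
In Python, from station import monitor, optics, robot gives the robot as it stands.
- The arm moves only by the tool step_arm, never from a script. Its argument "series" is one flat list of numbers, 6 for each row, row after row: the shift along the world's x, y, z in m, then the turn, a rotation vector about the world's x, y, z in degrees. A call has exactly 10 rows; each row shifts and turns the pose as measured when the row begins; what a row does not reach is not made up. A row lasts 1/12 s, in which the tool goes at most 41.7 mm and 7.16 degrees, less where a joint would pass 70% of its speed; a pose out of reach is approached as far as the arm can. A call with a gripper value outside its range is refused whole. "hand" is the closure, from 0 (fully open) to 1 (shut), set as the call begins (left out, the last holds). The fingers move at their own pace and stop on an object; "force" is the grip in N (left out, the last holds). Time passes only in rows, so rows that do not move let the fingers close, or fill a call up. It gives the time, the measured TCP pose, the force and the opening at its end, in the units of the state.
- monitor.read_state(): the state, without advancing time (a new reading comes with each control period).
- optics.camera(name): name is "scene" or "top" or "wrist"; returns a dict with "frame" (480x640x3 uint8, red, green, blue), "vertical_fov" (degrees; the focal length in pixels is half the picture's height over the tangent of half this angle, whatever the lens; pixels are square), "cx", "cy" (the principal point, pixels), "R" (3x3) and "t" (3): a world point X has camera coordinates R X + t; the wrist camera has in their place "mount" (4x4, takes a point from camera to tool coordinates, whose origin is the TCP and whose axes are the flange's). Camera axes: x right, y down, z forward; pixel columns grow to the right and rows downward; lengths in m; the calibration is good to about 2 mm. A picture is of the moment at which its call begins: read the wrist's pose just before it. There is no depth.
- robot.close_job(): hands the job in, once; it reports no verdict.
The state is a dict: "clock": time; "joint_pos": joint angles; "qvel": joint speeds; "effort": joint torques, N m; "position": TCP position; "eef_rot": TCP orientation; "wrist_force": force on the tool from outside, world axes, zero at the start; "moment": the same for the moment, N m; "finger_gap": finger opening in m.
Only numpy, scipy, OpenCV 4.12 (cv2) and the standard library are available. Lean on these libraries where they do the work, as an engineer would, in place of code of your own. Each camera call takes 0.05 s, during which the arm holds its last target. There are 200 camera calls.

## Working session

There is one attempt and no reset: what is moved stays moved. The work goes in short steps, Python scripts to look and compute and a tool call to move; the robot and the scene stay as the last step left them, time stands still between calls to the robot, and variables do not carry over. Pictures are saved under pics/ and viewed, about 8 in all and at most 12, crops included, and the job is handed in when it is done.

Besides the shell and the picture viewer there is one more tool, called after "Call:" as name(argument=value, ...) on one line, values as JSON. step_arm: Moves the arm, as the interface text tells. Its arguments: {"type":"object","properties":{"series":{"type":"array","items":{"type":"number"}},"hand":{"type":"number"},"force":{"type":"number"}},"required":["series"]}

```bash
mkdir -p pics; ls; python3 - <<'E'
from station import monitor, optics, robot
import cv2,numpy as np
s=monitor.read_state();print(s,robot.hold_point_z)
for n in ["scene","top"]:
    c=optics.camera(n);cv2.imwrite(f"pics/{n}0.png",c["frame"][:,:,::-1]);np.savez(f"{n}.npz",**c)
    print(n,c["vertical_fov"],c["cx"],c["cy"],c["R"],c["t"])
a=np.vstack([cv2.imread("pics/scene0.png"),cv2.imread("pics/top0.png")])
E
```

```text
pics
{'clock': 0.0, 'joint_pos': array([ 1.57360822e+00,  3.85566945e-01,  6.64664740e-03, -5.26005918e-04,
       -1.19402172e+00, -2.58591935e-01]), 'qvel': array([-2.41208313e-04,  4.34325192e-04,  7.30060220e-04,  4.21982237e-05,
       -7.73439179e-04,  4.43893865e-04]), 'effort': array([ 3.04202758e-04, -3.92290306e+01,  1.88391727e+01,  4.18626890e+00,
       -4.68288417e-03,  3.70310396e-07]), 'position': array([0.15795631, 0.60410628, 0.23021947]), 'eef_rot': array([ 1.09555146e-03,  9.91820232e-01, -1.27637836e-01, -1.02542248e-04]), 'wrist_force': array([-0.09292718, -0.52744053, -0.1754428 ]), 'moment': array([-0.03391738,  0.00255915,  0.03727491]), 'finger_gap': 0.08525678516152467} 0.0187
scene 44.63304205227705 316.5456301870704 232.7341827487069 [[-0.81636898 -0.57733641 -0.01497853]
 [-0.44172103  0.64089313 -0.62780453]
 [ 0.37205405 -0.50590381 -0.7782269 ]] [0.44727316 0.33022311 1.15672386]
top 43.087851704199394 325.0548795941391 240.76619240121826 [[-0.00853462 -0.99985799 -0.01453147]
 [-0.99072455  0.01042574 -0.13548496]
 [ 0.13561722  0.01324037 -0.99067283]] [0.03037051 0.5462127  1.56371083]
```

View pics/scene0.png

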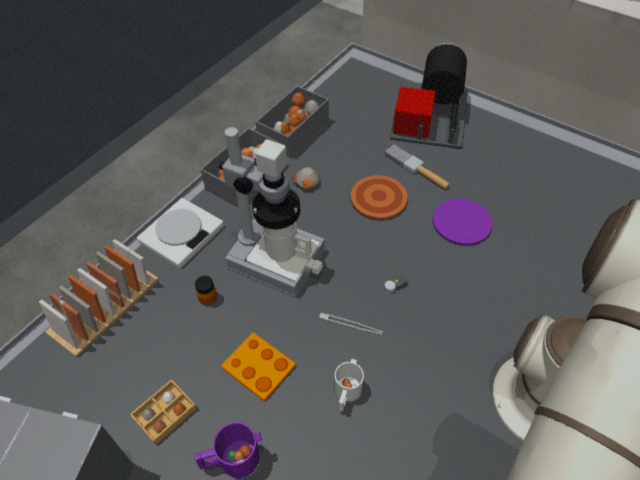

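View pics/top0.png

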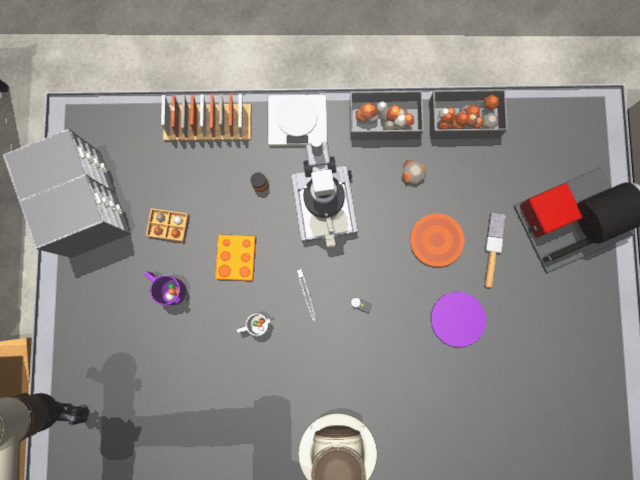

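Top view: the trivet is terracotta at (437,240), with a purple disc decoy at (459,319). There are three beakers: a white one under the ring at scene (280,243), a small white one at (348,382) and a purple one at (236,450). The one meant is the larger white one on the light base. I'll confirm it in a crop and measure.

```bash
cat > h.py <<'E'
import numpy as np,cv2
def load(n): return dict(np.load(f"{n}.npz"))
def ray(c,u,v):
    f=240/np.tan(np.radians(float(c["vertical_fov"]))/2)
    d=c["R"].T@np.array([(u-c["cx"])/f,(v-c["cy"])/f,1]); return -c["R"].T@c["t"],d
def onz(c,u,v,z):
    o,d=ray(c,u,v); return o+d*(z-o[2])/d[2]
def proj(c,X):
    f=240/np.tan(np.radians(float(c["vertical_fov"]))/2)
    p=c["R"]@np.asarray(X)+c["t"]; return np.array([f*p[0]/p[2]+c["cx"],f*p[1]/p[2]+c["cy"]])
E
python3 - <<'E'
from h import *
s=load("scene");t=load("top")
hsv=cv2.cvtColor(t["frame"],cv2.COLOR_RGB2HSV)
m=((hsv[...,0]<14)&(hsv[...,1]>120)).astype(np.uint8); m[:,:400]=0;m[:,480:]=0;m[:200]=0
c=max(cv2.findContours(m,0,2)[0],key=cv2.contourArea);(u,v),ax,_=cv2.fitEllipse(c);print("triv",u,v,ax,onz(t,u,v,.014),"diam",np.linalg.norm(onz(t,u-ax[0]/2,v,.014)-onz(t,u+ax[0]/2,v,.014)))
hsv=cv2.cvtColor(s["frame"],cv2.COLOR_RGB2HSV)
m=((hsv[...,0]<14)&(hsv[...,1]>120)).astype(np.uint8); m[:,:345]=0;m[:,410:]=0;m[:170]=0;m[225:]=0
c=max(cv2.findContours(m,0,2)[0],key=cv2.contourArea);(u,v),ax,_=cv2.fitEllipse(c);print("triv scene",u,v,onz(s,u,v,.012))
A=cv2.resize(s["frame"][130:300,210:340],None,fx=3.4,fy=3.4,interpolation=2)[:,:400]
A=cv2.resize(s["frame"][180:300,220:335],None,fx=4.8,fy=4.8,interpolation=2)
B=cv2.resize(t["frame"][160:260,280:370],None,fx=576/100,fy=576/100,interpolation=2)
A=cv2.resize(A,(400,417));B=cv2.resize(B,(400,444))
C=np.zeros((450,800,3),np.uint8);C[:417,:400]=A;C[:444,400:]=B
cv2.imwrite("pics/crop1.png",C[:,:,::-1])
E
```

```text
triv 436.805419921875 239.79855346679688 (52.487186431884766, 53.164608001708984) [ 0.54914836 -0.27248972  0.014     ] diam 0.13957158522741975
triv scene 378.6229553222656 196.7907257080078 [ 0.54538527 -0.27023671  0.012     ]
```

View pics/crop1.png

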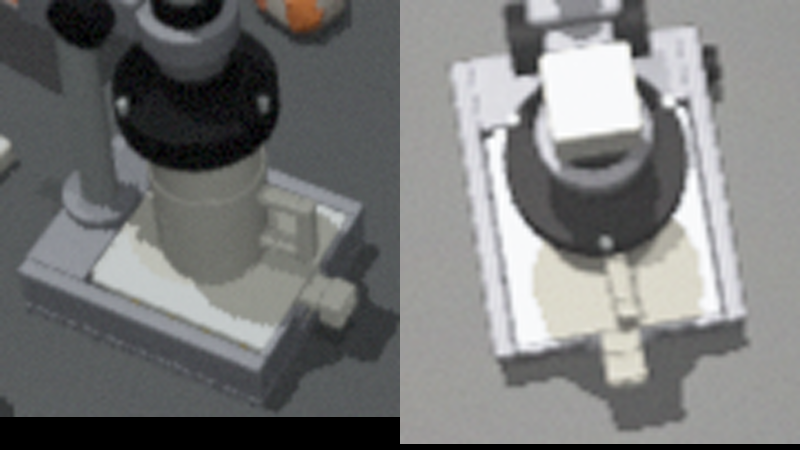

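The beaker under the ring, at crop (210,220), is the larger white one. Its handle at (303,230) faces the robot and the tab is at (330,300). Next: the base pose from its corners, and the handle from two views.

```bash
python3 - <<'E'
from h import *
s=load("scene");t=load("top")
B=lambda x,y:(280+(x-400)/4.444,160+y/4.444)
A=lambda x,y:(220+x/3.478,180+y/3.478)
cs=[onz(t,*B(*p),.045) for p in [(500,355),(745,318),(698,28),(452,65)]]
for i in range(4): print(cs[i].round(4),np.linalg.norm(cs[i]-cs[(i+1)%4]).round(4))
sc=[onz(s,*A(*p),.045) for p in [(258,372),(361,206),(20,268)]]
print("scene FL FR BL",np.round(sc,4))
fm=(cs[0]+cs[1])/2; bm=(cs[2]+cs[3])/2; d=bm-fm; d1=(cs[1]-cs[0]); yaw=np.arctan2(d[1],d[0]);print("yaw",np.degrees(yaw),np.degrees(np.arctan2(d1[0],-d1[1])))
def tri(p,q):
    o1,a=ray(t,*p);o2,b=ray(s,*q);M=np.stack([a,-b],1);k=np.linalg.lstsq(M,o2-o1,rcond=None)[0];return ((o1+a*k[0]+o2+b*k[1])/2).round(4),np.linalg.norm(o1+a*k[0]-o2-b*k[1]).round(4)
print("handle top outer",tri(B(624,300),A(303,205)))
print("tab top front",tri(B(627,380),A(333,325)), "tab", onz(t,*B(626,368),.046),onz(s,*A(337,290),.046))
E
```

```text
[0.5484 0.0842 0.045 ] 0.1463
[ 0.5689 -0.0606  0.045 ] 0.178
[ 0.7451 -0.0353  0.045 ] 0.1491
[0.7241 0.1124 0.045 ] 0.178
scene FL FR BL [[ 0.5441  0.0889  0.045 ]
 [ 0.5667 -0.057   0.045 ]
 [ 0.7212  0.1124  0.045 ]]
yaw 8.652669085026854 8.067787126710892
handle top outer (array([0.5671, 0.0093, 0.1157]), np.float64(0.0047))
tab top front (array([0.5397, 0.0106, 0.007 ]), np.float64(0.0047)) tab [0.53974403 0.00991235 0.046     ] [0.53947536 0.00933049 0.046     ]
```

Call:
step_arm(series=[0.024, -0.024, 0.003, 0, 0, 2.3, 0.024, -0.024, 0.003, 0, 0, 2.3, 0.024, -0.024, 0.003, 0, 0, 2.3, 0.024, -0.024, 0.003, 0, 0, 2.3, 0.024, -0.024, 0.003, 0, 0, 2.3, 0.024, -0.024, 0.003, 0, 0, 2.3, 0.024, -0.024, 0.003, 0, 0, 2.3, 0.024, -0.024, 0.003, 0, 0, 2.3, 0.024, -0.024, 0.003, 0, 0, 2.3, 0.024, -0.024, 0.003, 0, 0, 2.3], hand=0)

```text
clock: 0.93
position: [0.3998, 0.3542, 0.2539]
eef_rot: [0.007, 0.996, 0.088, -0.002]
wrist_force: [0.3, 0.2, 0.6]
finger_gap: 0.0854
```

Call:
step_arm(series=[0.007, -0.036, -0.003, 0.5, -3.5, 0, 0.007, -0.036, -0.003, 0.5, -3.5, 0, 0.007, -0.036, -0.003, 0.5, -3.5, 0, 0.007, -0.036, -0.003, 0.5, -3.5, 0, 0.007, -0.036, -0.003, 0.5, -3.5, 0, 0.007, -0.036, -0.003, 0.5, -3.5, 0, 0.007, -0.036, -0.003, 0.5, -3.5, 0, 0.007, -0.036, -0.003, 0.5, -3.5, 0, 0.007, -0.036, -0.003, 0.5, -3.5, 0, 0.007, -0.036, -0.003, 0.5, -3.5, 0])

```text
clock: 1.77
position: [0.4683, -0.0191, 0.229]
eef_rot: [-0.012, 0.949, 0.089, 0.303]
wrist_force: [1.5, 3.2, 1.3]
finger_gap: 0.0857
```

```bash
cat >> h.py <<'E'
from scipy.spatial.transform import Rotation as Ro
from station import monitor, optics, robot
def pose():
    s=monitor.read_state(); q=s["eef_rot"]; return s["position"],Ro.from_quat([q[1],q[2],q[3],q[0]])
def tgtR(yaw,tilt):
    a,b=np.radians(yaw),np.radians(tilt); f=np.array([np.cos(a),np.sin(a),0])
    z=np.sin(b)*f-np.cos(b)*np.array([0,0,1]); y=np.array([np.sin(a),-np.cos(a),0]); return Ro.from_matrix(np.stack([np.cross(y,z),y,z],1))
def delta(P,yaw,tilt):
    p,R=pose(); print("pos",p.round(4),"d",(np.array(P)-p).round(4),"rot deg",np.degrees((tgtR(yaw,tilt)*R.inv()).as_rotvec()).round(2))
def wrist(name):
    p,R=pose(); c=optics.camera("wrist"); M=c["mount"]; Rw=R.as_matrix()@M[:3,:3]; o=R.as_matrix()@M[:3,3]+p
    d=dict(frame=c["frame"],vertical_fov=c["vertical_fov"],cx=c["cx"],cy=c["cy"],R=Rw.T,t=-Rw.T@o); np.savez(name+".npz",**d)
    cv2.imwrite(f"pics/{name}.png",c["frame"][:,:,::-1]); return d
E
python3 - <<'E'
from h import *
c=wrist("w1"); print(-c["R"].T@c["t"], c["R"][2]); delta([.491,.001,.2],8.3,35)
for X in [(.565,.012,.121),(.565,.012,.067),(.54,.01,.046)]: print(proj(c,X))
E
```

```text
[ 0.4534129  -0.01599298  0.39274355] [ 0.2859917   0.02151017 -0.95799064]
pos [ 0.4674 -0.026   0.2291] d [ 0.0236  0.027  -0.0291] rot deg [ 1.6   0.49 -1.07]
[304.82019699 200.47372541]
[306.02163613 222.23059208]
[303.57490963 252.49220654]
```

View pics/w1.png

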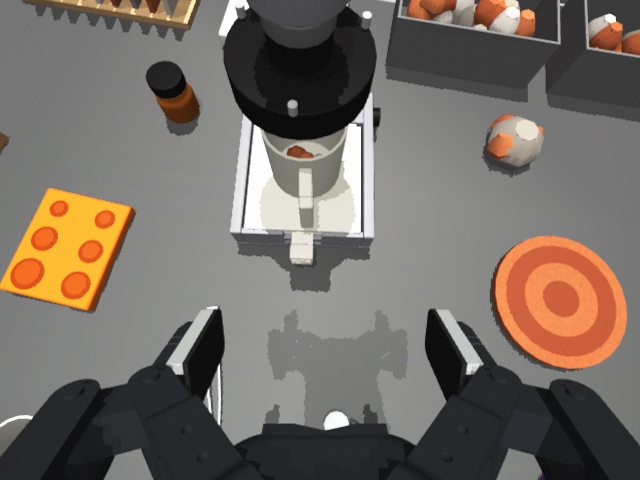

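The handle's lower end at (306,222) and the tab at (302,250) match the predictions. I'll align, then approach along the tool axis.

Call:
step_arm(series=[0.006, 0.007, -0.007, 0.4, 0.1, -0.3, 0.006, 0.007, -0.007, 0.4, 0.1, -0.3, 0.006, 0.007, -0.007, 0.4, 0.1, -0.3, 0.006, 0.006, -0.007, 0.4, 0.1, -0.2, 0, 0, 0, 0, 0, 0, 0.009, 0.0012, -0.0125, 0, 0, 0, 0.009, 0.0012, -0.0125, 0, 0, 0, 0.009, 0.0012, -0.0125, 0, 0, 0, 0.009, 0.0012, -0.0125, 0, 0, 0, 0, 0, 0, 0, 0, 0])

```text
clock: 2.65
position: [0.5344, 0.0026, 0.1853]
eef_rot: [-0.038, 0.958, 0.077, 0.272]
wrist_force: [-0.3, 0.1, 0.5]
finger_gap: 0.0856
```

```bash
python3 - <<'E'
from h import *
c=wrist("w2"); delta([.5756,.0135,.0787],8.3,35)
for X in [(.565,.012,.121),(.565,.012,.067)]: print(proj(c,X))
w=load("w1"); print("triv",onz(w,561,298,.014))
E
```

```text
pos [0.5337 0.0025 0.1857] d [ 0.0419  0.011  -0.107 ] rot deg [-1.24 -3.39 -1.43]
[322.10602707 265.83129772]
[324.61732828 276.32977576]
triv [ 0.54987525 -0.27190359  0.014     ]
```

View pics/w2.png

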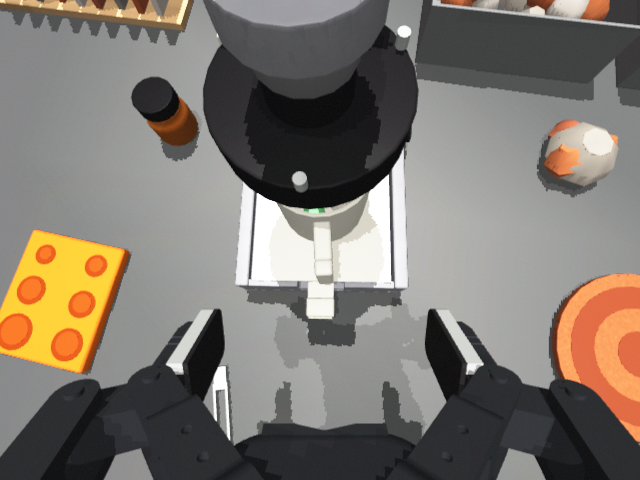

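Call:
step_arm(series=[-0.005, 0.002, 0, -0.6, -1.7, -0.7, -0.005, 0.002, 0, -0.6, -1.7, -0.7, 0, 0, 0, 0, 0, 0, 0.009, 0.0013, -0.017, 0, 0, 0, 0.009, 0.0013, -0.017, 0, 0, 0, 0.009, 0.0013, -0.017, 0, 0, 0, 0.009, 0.0013, -0.017, 0, 0, 0, 0.008, 0.0013, -0.015, 0, 0, 0, 0.005, 0.001, -0.01, 0, 0, 0, 0, 0, 0, 0, 0, 0])

```text
clock: 3.53
position: [0.5807, -0.0005, 0.133]
eef_rot: [-0.052, 0.959, 0.086, 0.266]
wrist_force: [-0.1, -0.4, -0.0]
finger_gap: 0.0851
```

```bash
python3 - <<'E'
from h import *
delta([.5756,.0135,.0787],8.3,35)
c=wrist("w3")
for X in [(.565,.012,.121),(.565,.012,.067)]: print(proj(c,X))
E
```

```text
pos [ 5.807e-01 -5.000e-04  1.330e-01] d [-0.0051  0.014  -0.0543] rot deg [-2.42 -4.2  -2.94]
[295.06729549 340.86541434]
[306.60446141 335.67181302]
```

View pics/w3.png

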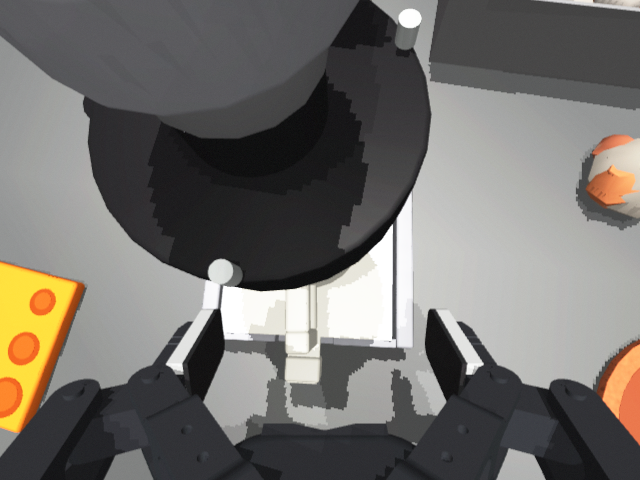

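```bash
python3 - <<'E'
from h import *
s=monitor.read_state();print(s["joint_pos"].round(3),s["qvel"].round(3)); p,R=pose();print(R.as_matrix().round(3))
delta([.545,.008,.133],8.3,35)
c=load("w3");print(-c["R"].T@c["t"])
E
```

```text
[ 0.276  0.234 -0.628 -0.022 -0.161  1.496] [ 0.003 -0.039 -0.026  0.037  0.001 -0.026]
[[ 0.844  0.193  0.501]
 [ 0.138 -0.98   0.146]
 [ 0.519 -0.054 -0.853]]
pos [ 0.5804 -0.0006  0.1336] d [-0.0354  0.0086 -0.0006] rot deg [-2.41 -4.17 -2.96]
[ 0.57977562 -0.00922419  0.29723305]
```

The j5 limit (-0.16) caps the lean here. I'll back off and turn the hand half a turn so the wrist camera faces away from the microscope, then come in leaning 25-30° within the limit.

Call:
step_arm(series=[-0.012, 0, 0.008, 0, 0, 0, -0.015, 0, 0.012, 0, 0, 0, -0.015, 0, 0.012, -0.5, 6, 0, -0.015, 0, 0.012, -1.5, 6, 0, -0.01, 0, 0.012, -1.5, 6, 0, -0.01, 0, 0.012, -1.5, 6, 0, 0, 0, 0.01, -1.5, 6, 0, 0, 0, 0.01, 0, 0, -7, 0, 0, 0, 0, 0, -7, 0, 0, 0, 0, 0, -7])

```text
clock: 4.42
position: [0.4889, -0.0034, 0.2254]
eef_rot: [-0.012, 0.995, -0.104, -0.001]
wrist_force: [-0.3, -0.9, 0.3]
finger_gap: 0.0858
```

Call:
step_arm(series=[0, 0, 0, 0, 0, -7, 0, 0, 0, 0, 0, -7, 0, 0, 0, 0, 0, -7, 0, 0, 0, 0, 0, -7, 0, 0, 0, 0, 0, -7, 0, 0, 0, 0, 0, -7, 0, 0, 0, 0, 0, -7, 0, 0, 0, 0, 0, -7, 0, 0, 0, 0, 0, -7, 0, 0, 0, 0, 0, -7])

```text
clock: 5.25
position: [0.4814, -0.0055, 0.2331]
eef_rot: [-0.006, 0.746, -0.666, 0.014]
wrist_force: [-1.3, 0.5, -0.1]
finger_gap: 0.0851
```

Call:
step_arm(series=[0, 0, 0, 0, 0, -7, 0, 0, 0, 0, 0, -7, 0, 0, 0, 0, 0, -7, 0, 0, 0, 0, 0, -7, 0, 0, 0, 0, 0, -7, 0, 0, 0, 0, 0, -7, 0, 0, 0, 0, 0, -7, 0, 0, 0, 0, 0, -7, 0, 0, 0, 0, 0, -7, 0, 0, 0, 0, 0, -7])

```text
clock: 6.08
position: [0.4726, -0.0079, 0.2401]
eef_rot: [-0.002, -0.215, 0.976, -0.022]
wrist_force: [-0.4, -0.1, 0.6]
finger_gap: 0.0851
```

```bash
python3 - <<'E'
from h import *
s=monitor.read_state();print(s["joint_pos"].round(3)); p,R=pose();print(p,R.as_matrix().round(3))
E
```

```text
[ 0.357  0.113 -0.358  0.049 -1.111 -1.516]
[ 0.47263441 -0.00794122  0.24006779] [[-0.907 -0.42   0.005]
 [-0.42   0.906 -0.045]
 [ 0.014 -0.043 -0.999]]
```

```bash
cat >> h.py <<'E'
def RL(lean_yaw,tilt,by):  # flipped hand: lean yaw/tilt of z, jaw y along beaker yaw by
    a,b,g=np.radians([lean_yaw,tilt,by]); z=np.array([np.sin(b)*np.cos(a),np.sin(b)*np.sin(a),-np.cos(b)])
    y=np.array([-np.sin(g),np.cos(g),0]); y=y-(y@z)*z; y/=np.linalg.norm(y); return Ro.from_matrix(np.stack([np.cross(y,z),y,z],1))
def go(H,R,back=0):
    z=R.as_matrix()[:,2]; P=np.array(H)+(robot.hold_point_z-back)*z; p,Rc=pose()
    print("target",P.round(4),"d",(P-p).round(4),"rot",np.degrees((R*Rc.inv()).as_rotvec()).round(2),"axis",z.round(3),"j",monitor.read_state()["joint_pos"].round(3))
E
python3 - <<'E'
from h import *
go([.562,.012,.1],RL(17,26,8.3),.1)
E
```

```text
target [0.5279 0.0016 0.1731] d [ 0.0553  0.0095 -0.067 ] rot [ 13.52 -23.72 -14.88] axis [ 0.419  0.128 -0.899] j [ 0.357  0.113 -0.358  0.049 -1.111 -1.516]
```

Call:
step_arm(series=[0.007, 0.001, -0.008, 2.25, -3.95, -2.5, 0.007, 0.001, -0.008, 2.25, -3.95, -2.5, 0.007, 0.001, -0.008, 2.25, -3.95, -2.5, 0.007, 0.001, -0.008, 2.25, -3.95, -2.5, 0.007, 0.001, -0.008, 2.25, -3.95, -2.5, 0.007, 0.001, -0.008, 2.25, -3.95, -2.5, 0.007, 0.001, -0.008, 0, 0, 0, 0.006, 0.002, -0.008, 0, 0, 0, 0, 0, 0, 0, 0, 0, 0, 0, 0, 0, 0, 0])

```text
clock: 6.92
position: [0.5217, 0.0012, 0.1812]
eef_rot: [0.235, -0.069, 0.968, 0.05]
wrist_force: [0.6, 0.1, 0.7]
finger_gap: 0.0852
```

```bash
python3 - <<'E'
from h import *
go([.562,.012,.1],RL(17,26,8.3),.1);go([.562,.012,.1],RL(17,26,8.3),0)
E
```

```text
target [0.5279 0.0016 0.1731] d [ 0.0062  0.0004 -0.0081] rot [-0.54  1.77  1.02] axis [ 0.419  0.128 -0.899] j [ 0.326  0.071 -0.679  0.066 -0.336 -1.811]
target [0.5698 0.0144 0.0832] d [ 0.0481  0.0132 -0.098 ] rot [-0.54  1.77  1.02] axis [ 0.419  0.128 -0.899] j [ 0.326  0.071 -0.679  0.066 -0.336 -1.811]
```

Call:
step_arm(series=[0.006, 0.0016, -0.012, 0, 0, 0, 0.006, 0.0016, -0.012, 0, 0, 0, 0.006, 0.0016, -0.012, 0, 0, 0, 0.006, 0.0016, -0.012, 0, 0, 0, 0.006, 0.0016, -0.012, 0, 0, 0, 0.006, 0.0016, -0.012, 0, 0, 0, 0.005, 0.0016, -0.01, 0, 0, 0, 0.003, 0.001, -0.006, 0, 0, 0, 0, 0, 0, 0, 0, 0, 0, 0, 0, 0, 0, 0])

```text
clock: 7.75
position: [0.5706, 0.0126, 0.1063]
eef_rot: [0.238, -0.074, 0.967, 0.057]
wrist_force: [0.3, -0.3, -0.1]
finger_gap: 0.0855
```

```bash
python3 - <<'E'
from h import *
go([.562,.012,.1],RL(17,26,8.3),0);print(pose()[1].as_matrix().round(3))
c=optics.camera("scene");f=c["frame"]
A=cv2.resize(f[140:310,200:370],(560,560),interpolation=2);cv2.imwrite("pics/s1.png",A[:,:,::-1])
E
```

```text
target [0.5698 0.0144 0.0832] d [-0.0008  0.0018 -0.0231] rot [-1.26  2.08  0.25] axis [ 0.419  0.128 -0.899] j [ 0.304  0.273 -0.64  -0.025 -0.162 -1.698]
[[-0.876 -0.171  0.452]
 [-0.116  0.982  0.146]
 [-0.469  0.075 -0.88 ]]
```

View pics/s1.png

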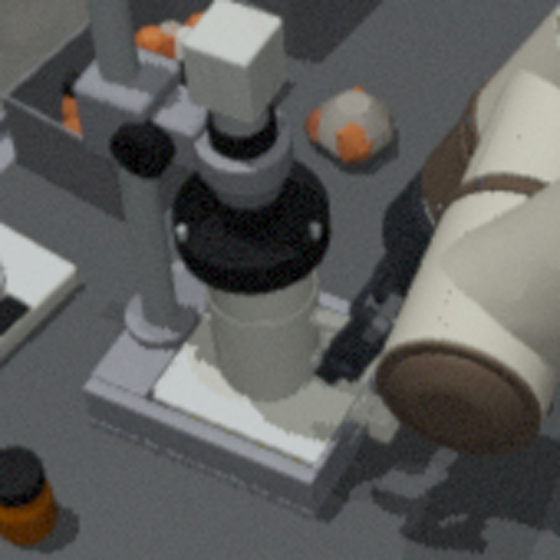

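The hand approaches the handle from the robot side at crop (345,345), with the ring at (255,230) clear. The lean limit means easing the lean slightly while descending.

Call:
step_arm(series=[-0.001, 0.0005, -0.004, -0.4, 0.6, 0.1, -0.001, 0.0005, -0.004, -0.4, 0.6, 0.1, -0.001, 0.0005, -0.004, -0.4, 0.6, 0.1, -0.001, 0.0005, -0.004, -0.2, 0.5, 0, -0.001, 0.0005, -0.004, 0, 0.3, 0, -0.001, 0, -0.003, 0, 0, 0, -0.001, 0, -0.002, 0, 0, 0, -0.001, 0, -0.002, 0, 0, 0, 0, 0, 0, 0, 0, 0, 0, 0, 0, 0, 0, 0])

```text
clock: 8.63
position: [0.5624, 0.0143, 0.083]
eef_rot: [0.214, -0.08, 0.972, 0.05]
wrist_force: [0.4, 0.5, 0.0]
finger_gap: 0.0856
```

```bash
python3 - <<'E'
from h import *
go([.562,.012,.1],RL(17,26,8.3),0);print(pose()[1].as_matrix().round(3))
E
```

```text
target [0.5698 0.0144 0.0832] d [0.0075 0.0001 0.0002] rot [-0.06 -0.67 -0.31] axis [ 0.419  0.128 -0.899] j [ 0.314  0.309 -0.659  0.007 -0.16  -1.727]
[[-0.896 -0.177  0.408]
 [-0.134  0.982  0.131]
 [-0.424  0.063 -0.904]]
```

Call:
step_arm(series=[0.002, 0.0003, 0, 0, 0, 0, 0.002, 0.0003, 0, 0, 0, 0, 0.002, 0, 0, 0, 0, 0, 0, 0, 0, 0, 0, 0, 0, 0, 0, 0, 0, 0, 0, 0, 0, 0, 0, 0, 0, 0, 0, 0, 0, 0, 0, 0, 0, 0, 0, 0, 0, 0, 0, 0, 0, 0, 0, 0, 0, 0, 0, 0])

```text
clock: 9.47
position: [0.5695, 0.0149, 0.0835]
eef_rot: [0.214, -0.08, 0.972, 0.05]
wrist_force: [-0.7, -0.7, -0.1]
finger_gap: 0.0852
```

Call:
step_arm(series=[0, 0, 0, 0, 0, 0, 0, 0, 0, 0, 0, 0, 0, 0, 0, 0, 0, 0, 0, 0, 0, 0, 0, 0, 0, 0, 0, 0, 0, 0, 0, 0, 0, 0, 0, 0, 0, 0, 0, 0, 0, 0, 0, 0, 0, 0, 0, 0, 0, 0, 0, 0, 0, 0, 0, 0, 0, 0, 0, 0], hand=1, force=40)

```text
clock: 10.3
position: [0.5696, 0.0147, 0.0838]
eef_rot: [0.215, -0.08, 0.972, 0.05]
wrist_force: [-0.2, 0.3, 0.9]
finger_gap: 0.0114
```

```bash
python3 - <<'E'
from h import *
go([.562,.012,.1],RL(17,26,8.3),0);s=monitor.read_state();print(s["finger_gap"],s["wrist_force"],s["moment"])
E
```

```text
target [0.5698 0.0144 0.0832] d [ 0.0002 -0.0003 -0.0006] rot [-0.07 -0.57 -0.3 ] axis [ 0.419  0.128 -0.899] j [ 0.31   0.317 -0.64  -0.002 -0.17  -1.715]
0.011400292551928834 [-0.15770476  0.25553615  0.90771887] [-0.38682859  0.670946   -0.04994824]
```

Gripped (gap 11.4 mm). Lifting, then swinging about the base towards the trivet.

Call:
step_arm(series=[0, 0, 0.003, 0, 0, 0, 0, 0, 0.005, 0, 0, 0, 0, 0, 0.005, 0, 0, 0, 0, 0, 0.004, 0, 0, 0, 0, 0, 0.002, 0, 0, 0, 0, -0.005, 0, 0, 0, -0.5, 0, -0.01, 0, 0, 0, -1, 0, -0.015, 0, 0, 0, -1.5, -0.001, -0.02, 0, 0, 0, -2, -0.002, -0.02, 0, 0, 0, -2], force=50)

```text
clock: 11.13
position: [0.5645, -0.0574, 0.1035]
eef_rot: [0.215, -0.019, 0.976, 0.036]
wrist_force: [0.2, 1.0, -1.3]
finger_gap: 0.011
```

```bash
python3 - <<'E'
from h import *
p,R=pose();print(p,R.as_matrix().round(3));s=monitor.read_state();print(s["finger_gap"],s["wrist_force"],s["joint_pos"].round(3))
E
```

```text
[ 0.56449559 -0.05738318  0.10350449] [[-0.907 -0.052  0.418]
 [-0.021  0.997  0.079]
 [-0.421  0.063 -0.905]]
0.011035546256724397 [ 0.17747451  0.97958904 -1.33478722] [ 0.184  0.28  -0.619 -0.005 -0.232 -1.711]
```

Call:
step_arm(series=[-0.003, -0.021, 0, 0, 0, -2.1, -0.003, -0.021, 0, 0, 0, -2.1, -0.004, -0.021, 0, 0, 0, -2.1, -0.005, -0.021, 0, 0, 0, -2.1, -0.006, -0.021, 0, 0, 0, -2.1, -0.006, -0.02, 0, 0, 0, -2.1, -0.007, -0.02, 0, 0, 0, -2.1, -0.007, -0.018, 0, 0, 0, -2.0, -0.006, -0.012, 0, 0, 0, -1.5, 0, 0, 0, 0, 0, 0])

```text
clock: 11.97
position: [0.5093, -0.2499, 0.1008]
eef_rot: [0.215, 0.152, 0.965, -0.001]
wrist_force: [0.6, 0.2, -1.7]
finger_gap: 0.011
```

```bash
python3 - <<'E'
from h import *
p,R=pose();print(p,R.as_matrix().round(3));s=monitor.read_state();print(s["finger_gap"],s["wrist_force"],s["joint_pos"].round(3))
c=optics.camera("scene");np.savez("s2.npz",**c);t=optics.camera("top");np.savez("t2.npz",**t)
C=np.hstack([cv2.resize(c["frame"][100:280,300:480],(400,400),interpolation=2),cv2.resize(t["frame"][180:290,390:500],(400,400),interpolation=2)])
cv2.imwrite("pics/s2.png",C[:,:,::-1])
E
```

```text
[ 0.50930902 -0.24992478  0.1008375 ] [[-0.861  0.295  0.414]
 [ 0.293  0.954 -0.068]
 [-0.415  0.063 -0.908]]
0.011026128353574834 [ 0.61154485  0.23953204 -1.71739609] [-0.173  0.285 -0.613 -0.016 -0.239 -1.696]
```

View pics/s2.png

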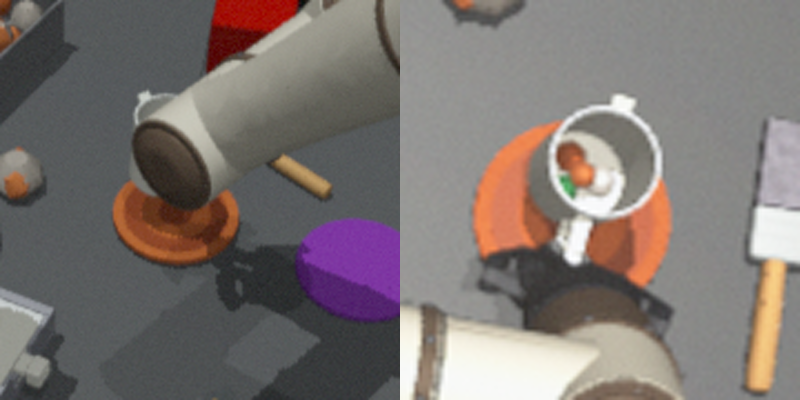

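Top view: beaker held upright, rim centre at crop (605,160), over the trivet, which is at about (572,212). Computing the offset.

```bash
python3 - <<'E'
from h import *
t=load("t2");print("rim",onz(t,390+205/3.636,180+160/3.636,.151), "width",.0,np.linalg.norm(onz(t,390+149/3.636,224,.151)-onz(t,390+262/3.636,224,.151)))
p,R=pose();M=R.as_matrix();H=p-.0187*M[:,2];y=M[:,1];d=np.array([y[1],-y[0]]);d/=np.linalg.norm(d);print("H",H,"pred center",H[:2]+(.068)*d)
E
```

```text
rim [ 0.56920116 -0.27363218  0.151     ] width 0.0 0.07584015309854157
H [ 0.50274347 -0.24744167  0.11812664] pred center [ 0.56777104 -0.2673267 ]
```

Call:
step_arm(series=[-0.001, 0, -0.004, 0, 0, 0, -0.001, 0, -0.006, 0, 0, 0, -0.001, 0, -0.006, 0, 0, 0, -0.001, 0, -0.006, 0, 0, 0, -0.001, 0, -0.006, 0, 0, 0, 0, 0, -0.006, 0, 0, 0, 0, 0, -0.004, 0, 0, 0, 0, 0, -0.003, 0, 0, 0, 0, 0, -0.001, 0, 0, 0, 0, 0, 0, 0, 0, 0])

```text
clock: 12.9
position: [0.5056, -0.2479, 0.055]
eef_rot: [0.212, 0.147, 0.966, 0.003]
wrist_force: [-0.1, -0.7, -1.2]
finger_gap: 0.0111
```

```bash
python3 - <<'E'
from h import *
p,R=pose();print(p,R.as_matrix().round(3));s=monitor.read_state();print(s["finger_gap"],s["wrist_force"],s["joint_pos"].round(3))
E
```

```text
[ 0.50558488 -0.24792923  0.05504794] [[-0.867  0.283  0.41 ]
 [ 0.286  0.957 -0.056]
 [-0.408  0.069 -0.91 ]]
0.011078987896470313 [-0.10854883 -0.68759738 -1.16719144] [-0.181  0.365 -0.621 -0.119 -0.16  -1.579]
```

Call:
step_arm(series=[0, 0, -0.001, 0, 0, 0, 0, 0, -0.001, 0, 0, 0, 0, 0, -0.001, 0, 0, 0, 0, 0, 0, 0, 0, 0, 0, 0, 0, 0, 0, 0, 0, 0, 0, 0, 0, 0, 0, 0, 0, 0, 0, 0, 0, 0, 0, 0, 0, 0, 0, 0, 0, 0, 0, 0, 0, 0, 0, 0, 0, 0])

```text
clock: 13.73
position: [0.5064, -0.2486, 0.0536]
eef_rot: [0.213, 0.147, 0.966, 0.004]
wrist_force: [-0.6, -0.1, -1.0]
finger_gap: 0.0113
```

Call:
step_arm(series=[0, 0, -0.0015, 0, 0, 0, 0, 0, -0.0015, 0, 0, 0, 0, 0, -0.0015, 0, 0, 0, 0, 0, 0, 0, 0, 0, 0, 0, 0, 0, 0, 0, 0, 0, 0, 0, 0, 0, 0, 0, 0, 0, 0, 0, 0, 0, 0, 0, 0, 0, 0, 0, 0, 0, 0, 0, 0, 0, 0, 0, 0, 0])

```text
clock: 14.57
position: [0.5086, -0.2498, 0.0527]
eef_rot: [0.216, 0.146, 0.965, 0.005]
wrist_force: [-0.9, 0.4, 0.8]
finger_gap: 0.0114
```

```bash
python3 - <<'E'
from h import *
p,R=pose();print(p,R.as_matrix().round(3));s=monitor.read_state();print(s["finger_gap"],s["wrist_force"],s["moment"],s["joint_pos"].round(3))
E
```

```text
[ 0.50860444 -0.24975246  0.05273706] [[-0.864  0.279  0.419]
 [ 0.283  0.958 -0.054]
 [-0.416  0.072 -0.906]]
0.011354857250688277 [-0.90106205  0.42026817  0.7821906 ] [ 0.11979051  1.03076273 -0.01361046] [-0.188  0.374 -0.604 -0.161 -0.16  -1.529]
```

Force changed from −1.5 to +0.8 N, so the foot is on the trivet. Releasing.

Call:
step_arm(series=[0, 0, 0, 0, 0, 0, 0, 0, 0, 0, 0, 0, 0, 0, 0, 0, 0, 0, 0, 0, 0, 0, 0, 0, 0, 0, 0, 0, 0, 0, 0, 0, 0, 0, 0, 0, 0, 0, 0, 0, 0, 0, 0, 0, 0, 0, 0, 0, 0, 0, 0, 0, 0, 0, 0, 0, 0, 0, 0, 0], hand=0)

```text
clock: 15.4
position: [0.5102, -0.2502, 0.0537]
eef_rot: [0.218, 0.145, 0.965, 0.005]
wrist_force: [0.4, 0.3, 0.5]
finger_gap: 0.0857
```

Call:
step_arm(series=[-0.004, 0.001, 0.005, 0, 0, 0, -0.006, 0.001, 0.01, 0, 0, 0, -0.008, 0.001, 0.014, 0, 0, 0, -0.008, 0.001, 0.016, 0, 0, 0, -0.008, 0.001, 0.016, 0, 0, 0, -0.008, 0.001, 0.016, 0, 0, 0, -0.008, 0.001, 0.016, 0, 0, 0, -0.008, 0.001, 0.016, 0, 0, 0, -0.006, 0.001, 0.012, 0, 0, 0, 0, 0, 0, 0, 0, 0])

```text
clock: 16.23
position: [0.4372, -0.2402, 0.1847]
eef_rot: [0.219, 0.145, 0.965, 0.003]
wrist_force: [0.1, 0.6, -0.0]
finger_gap: 0.0856
```

```bash
python3 - <<'E'
from h import *
p,R=pose();print(p,R.as_matrix().round(3));s=monitor.read_state();print(s["finger_gap"],s["wrist_force"],s["joint_pos"].round(3))
c=optics.camera("scene");np.savez("s3.npz",**c);t=optics.camera("top");np.savez("t3.npz",**t)
C=np.hstack([cv2.resize(c["frame"][100:280,300:480],(400,400),interpolation=2),cv2.resize(t["frame"][180:290,390:500],(400,400),interpolation=2)])
cv2.imwrite("pics/s3.png",C[:,:,::-1])
E
```

```text
[ 0.43718726 -0.24022181  0.1847343 ] [[-0.862  0.279  0.423]
 [ 0.282  0.958 -0.057]
 [-0.421  0.07  -0.904]]
0.08556625664950834 [ 0.0935322   0.56797938 -0.00067489] [-0.193  0.044 -0.632 -0.057 -0.455 -1.632]
```

View pics/s3.png

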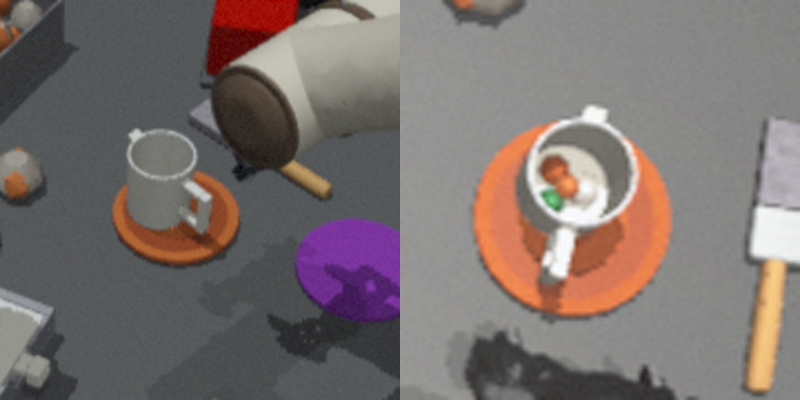

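Rim centre at crop (582,172): the beaker stands free on the trivet. Next: check its offset and compute the tab approach.

```bash
python3 - <<'E'
from h import *
t=load("t3");print("rim",onz(t,390+182/3.636,180+172/3.636,.102))
s=load("s3");print("rim scene",onz(s,300+162/2.222,100+154/2.222,.102))
R=RL(8.3,12,8.3);z=R.as_matrix()[:,2]
go(np.array([.538,.0098,.022])-.0187*z,R,.11)
T=np.array([.540,.0105,.035])
w=load("w2");print("tab in w2 pred",proj(w,[.540,.0105,.046])," tab top from w2 (321,289):",onz(w,321,289,.046))
E
```

```text
rim [ 0.56890968 -0.2666295   0.102     ]
rim scene [ 0.5661124 -0.2659323  0.102    ]
target [0.5154 0.0065 0.1296] d [ 0.0782  0.2465 -0.0527] rot [-3.16 13.12 24.92] axis [ 0.206  0.03  -0.978] j [-0.192  0.048 -0.633 -0.058 -0.453 -1.631]
tab in w2 pred [322.11094196 308.9738295 ]  tab top from w2 (321,289): [0.55633167 0.01429164 0.046     ]
```

Call:
step_arm(series=[0.005, 0.026, 0, -0.3, 1.3, 2.5, 0.006, 0.026, 0, -0.3, 1.3, 2.5, 0.007, 0.026, 0, -0.3, 1.3, 2.5, 0.008, 0.026, -0.003, -0.3, 1.3, 2.5, 0.008, 0.026, -0.006, -0.3, 1.3, 2.5, 0.008, 0.026, -0.007, -0.3, 1.3, 2.5, 0.008, 0.026, -0.007, -0.3, 1.3, 2.5, 0.008, 0.026, -0.007, -0.3, 1.3, 2.5, 0.008, 0.02, -0.007, -0.3, 1.3, 2.5, 0.004, 0.01, -0.003, -0.3, 1.3, 2.5])

```text
clock: 17.17
position: [0.5035, 0.0067, 0.1306]
eef_rot: [0.092, -0.079, 0.993, 0.006]
wrist_force: [-0.3, -0.8, 0.3]
finger_gap: 0.0854
```

```bash
python3 - <<'E'
from h import *
R=RL(8.3,12,8.3);z=R.as_matrix()[:,2]
G=np.array([.538,.0098,.022])-.0187*z
go(G,R,.11);go(G,R,0)
c=wrist("w4");C=-c["R"].T@c["t"];print(C.round(3),proj(c,[.532,.0098,.046]),proj(c,[.548,.012,.046]),proj(c,[.5575,.0135,.045]))
E
```

```text
target [0.5154 0.0065 0.1296] d [ 0.0119 -0.0002 -0.001 ] rot [ 0.41 -1.34 -0.81] axis [ 0.206  0.03  -0.978] j [ 0.361  0.203 -0.583  0.071 -0.604 -1.827]
target [0.538  0.0098 0.022 ] d [ 0.0345  0.0031 -0.1086] rot [ 0.41 -1.34 -0.81] axis [ 0.206  0.03  -0.978] j [ 0.361  0.203 -0.583  0.071 -0.604 -1.827]
[ 0.398 -0.009  0.255] [321.54421448 262.02215109] [321.10302994 280.79662194] [321.12845047 290.60917614]
```

View pics/w4.png

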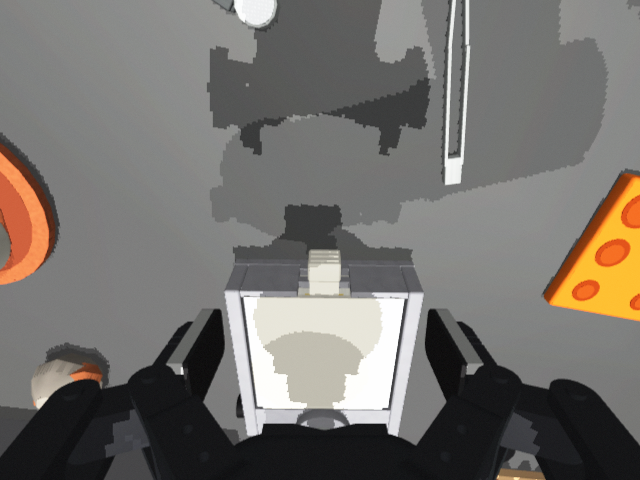

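Wrist view: tab at u 308–341 (centre 324), about 2 mm left (+y) of the prediction. The housing edge is at v≈292 as predicted and the tweezer is clear. Descending with y ≈ 0.0125.

Call:
step_arm(series=[0.004, 0.001, -0.008, 0.1, -0.3, -0.2, 0.0035, 0.0006, -0.012, 0.1, -0.3, -0.2, 0.0035, 0.0006, -0.013, 0.1, -0.3, -0.2, 0.0035, 0.0006, -0.013, 0.1, -0.3, -0.2, 0.0035, 0.0006, -0.013, 0, 0, 0, 0.0035, 0.0006, -0.013, 0, 0, 0, 0.0035, 0.0006, -0.012, 0, 0, 0, 0.003, 0.0006, -0.01, 0, 0, 0, 0.002, 0.0005, -0.005, 0, 0, 0, 0, 0, 0, 0, 0, 0])

```text
clock: 18.05
position: [0.5332, 0.0127, 0.0164]
eef_rot: [0.096, -0.071, 0.993, 0.006]
wrist_force: [-0.0, 0.1, -0.2]
finger_gap: 0.0855
```

```bash
python3 - <<'E'
from h import *
R=RL(8.3,12,8.3);z=R.as_matrix()[:,2]
go(np.array([.538,.0125,.022])-.0187*z,R,0);print(pose()[1].as_matrix()[:,2])
E
```

```text
target [0.538  0.0125 0.022 ] d [ 0.0048 -0.0002  0.0056] rot [ 0.24 -0.96  0.1 ] axis [ 0.206  0.03  -0.978] j [ 0.349  0.433 -0.664  0.144 -0.289 -1.91 ]
[ 0.18942806  0.02548121 -0.98156392]
```

Call:
step_arm(series=[0.002, 0, 0.002, 0, 0, 0, 0.002, 0, 0.001, 0, 0, 0, 0.001, 0, 0.001, 0, 0, 0, 0, 0, 0, 0, 0, 0, 0, 0, 0, 0, 0, 0, 0, 0, 0, 0, 0, 0, 0, 0, 0, 0, 0, 0, 0, 0, 0, 0, 0, 0, 0, 0, 0, 0, 0, 0, 0, 0, 0, 0, 0, 0])

```text
clock: 18.88
position: [0.5395, 0.0128, 0.0234]
eef_rot: [0.098, -0.071, 0.993, 0.007]
wrist_force: [-0.5, -0.4, 0.5]
finger_gap: 0.0854
```

Call:
step_arm(series=[0, 0, 0, 0, 0, 0, 0, 0, 0, 0, 0, 0, 0, 0, 0, 0, 0, 0, 0, 0, 0, 0, 0, 0, 0, 0, 0, 0, 0, 0, 0, 0, 0, 0, 0, 0, 0, 0, 0, 0, 0, 0, 0, 0, 0, 0, 0, 0, 0, 0, 0, 0, 0, 0, 0, 0, 0, 0, 0, 0], hand=1, force=40)

```text
clock: 19.72
position: [0.5392, 0.0119, 0.0235]
eef_rot: [0.097, -0.072, 0.993, 0.006]
wrist_force: [0.4, -1.1, 0.9]
finger_gap: 0.0229
```

Call:
step_arm(series=[0.002, 0.0003, 0, 0, 0, 0, 0.002, 0.0003, 0, 0, 0, 0, 0.002, 0.0003, 0, 0, 0, 0, 0.001, 0.0002, 0, 0, 0, 0, 0, 0, 0, 0, 0, 0, 0, 0, 0, 0, 0, 0, 0, 0, 0, 0, 0, 0, 0, 0, 0, 0, 0, 0, 0, 0, 0, 0, 0, 0, 0, 0, 0, 0, 0, 0])

```text
clock: 20.55
position: [0.5441, 0.0126, 0.0235]
eef_rot: [0.095, -0.072, 0.993, 0.005]
wrist_force: [-2.4, 0.6, 3.5]
finger_gap: 0.0228
```

Call:
step_arm(series=[0.002, 0.0003, 0, 0, 0, 0, 0.0015, 0.0002, 0, 0, 0, 0, 0, 0, 0, 0, 0, 0, 0, 0, 0, 0, 0, 0, 0, 0, 0, 0, 0, 0, 0, 0, 0, 0, 0, 0, 0, 0, 0, 0, 0, 0, 0, 0, 0, 0, 0, 0, 0, 0, 0, 0, 0, 0, 0, 0, 0, 0, 0, 0])

```text
clock: 21.38
position: [0.547, 0.013, 0.0234]
eef_rot: [0.094, -0.072, 0.993, 0.005]
wrist_force: [-4.0, 0.7, 4.8]
finger_gap: 0.0227
```

Call:
step_arm(series=[0.0005, 0, 0.003, 0, 0, 0, 0.0005, 0, 0.003, 0, 0, 0, 0.0005, 0, 0.003, 0, 0, 0, 0.0006, 0.0001, 0.003, 0, 0, 0, 0.0006, 0.0001, 0.003, 0, 0, 0, 0.0008, 0.0001, 0.003, 0, 0, 0, 0.001, 0.0001, 0.003, 0, 0, 0, 0.001, 0.0001, 0.003, 0, 0, 0, 0.001, 0.0001, 0.003, 0, 0, 0, 0, 0, 0, 0, 0, 0])

```text
clock: 22.22
position: [0.546, 0.0126, 0.0455]
eef_rot: [0.083, -0.07, 0.994, 0.004]
wrist_force: [-4.2, 2.5, -0.0]
finger_gap: 0.023
```

```bash
python3 - <<'E'
from h import *
p,R=pose();print(p,R.as_matrix()[:,2].round(3));s=monitor.read_state();print(s["finger_gap"],s["wrist_force"],s["joint_pos"].round(3))
c=optics.camera("scene");np.savez("s4.npz",**c);A=cv2.resize(c["frame"][160:310,200:350],(560,560),interpolation=2);cv2.imwrite("pics/s4.png",A[:,:,::-1])
E
```

```text
[0.5459709  0.01264068 0.04550967] [ 0.165  0.019 -0.986]
0.02300942251044021 [-4.22069627  2.47490212 -0.03595244] [ 0.34   0.404 -0.57   0.089 -0.436 -1.848]
```

View pics/s4.png

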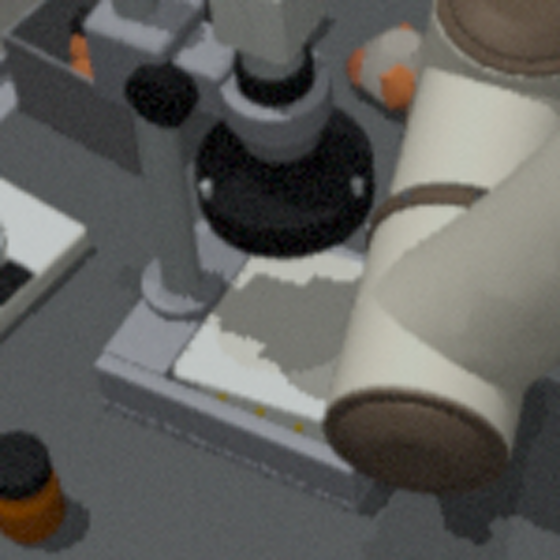

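The gap along the cover's left edge (dots at crop (222,397)–(298,428)) shows it has risen. A little further, restoring the lean, then I'll let go and push from below.

Call:
step_arm(series=[0.0006, 0, 0.003, 0, -0.5, 0, 0.0006, 0, 0.003, 0, -0.5, 0, 0.0006, 0, 0.003, 0, -0.5, 0, 0.0006, 0.0001, 0.003, 0, -0.5, 0, 0.0006, 0.0001, 0.003, 0, -0.5, 0, 0.0008, 0.0001, 0.003, 0, -0.5, 0, 0.0008, 0.0001, 0.003, 0, -0.5, 0, 0.0008, 0.0001, 0.003, 0, -0.5, 0, 0, 0, 0, 0, 0, 0, 0, 0, 0, 0, 0, 0])

```text
clock: 23.1
position: [0.5482, 0.0128, 0.0719]
eef_rot: [0.119, -0.069, 0.991, 0.001]
wrist_force: [-3.2, 1.9, -3.9]
finger_gap: 0.0232
```

Cover at about 0.33 rad and it holds. I'll open, lean the hand back further, shift out to the fingertips, and regrip.

Call:
step_arm(series=[0, 0, 0, 0, 0, 0, 0, 0, 0, 0, 0, 0, 0, 0, 0, 0, 0, 0, 0, 0, 0, 0, 0, 0, 0, 0, 0, 0, 0, 0, 0, 0, 0, 0, 0, 0, 0, 0, 0, 0, 0, 0, 0, 0, 0, 0, 0, 0, 0, 0, 0, 0, 0, 0, 0, 0, 0, 0, 0, 0], hand=0)

```text
clock: 23.93
position: [0.5588, 0.015, 0.0784]
eef_rot: [0.13, -0.07, 0.989, 0.003]
wrist_force: [-0.0, 0.6, 0.1]
finger_gap: 0.0852
```

Call:
step_arm(series=[-0.001, 0, 0.001, 0.4, -2.5, 0, -0.001, 0, 0.001, 0.4, -2.5, 0, 0, 0, 0.001, 0.4, -2.5, 0, 0, 0, 0.001, 0.4, -2.5, 0, 0, 0, 0.001, 0.2, -2, 0, 0, 0, 0, 0, 0, 0, 0, 0, 0, 0, 0, 0, 0, 0, 0, 0, 0, 0, 0, 0, 0, 0, 0, 0, 0, 0, 0, 0, 0, 0])

```text
clock: 24.77
position: [0.5648, 0.006, 0.1061]
eef_rot: [0.208, -0.074, 0.975, 0.024]
wrist_force: [-0.6, -0.1, 0.7]
finger_gap: 0.085
```

```bash
python3 - <<'E'
from h import *
p,R=pose();print(p,R.as_matrix().round(3));s=monitor.read_state();print(s["finger_gap"],s["wrist_force"],s["joint_pos"].round(3))
c=wrist("w5")
E
```

```text
[0.56476698 0.00599447 0.10606183] [[-0.902 -0.155  0.403]
 [-0.135  0.988  0.078]
 [-0.41   0.016 -0.912]]
0.08503929932255215 [-0.63105842 -0.05873242  0.72296799] [ 0.31   0.266 -0.731  0.308 -0.161 -2.023]
```

View pics/w5.png

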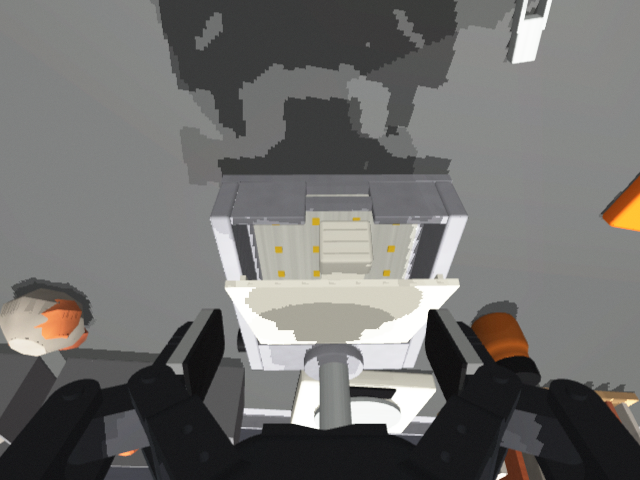

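The wrist view shows the cover well open with the LEDs exposed: front edge at v≈283 (u 225–459), tab block at (345,245). I'll work out its angle.

```bash
python3 - <<'E'
from h import *
c=load("w5"); ex=np.array([np.cos(np.radians(8.3)),np.sin(np.radians(8.3)),0]);ey=np.array([-ex[1],ex[0],0])
hin=np.array([.6317,.026,0])+.058*ex; hin[2]=.044
print("hinge",hin,"cam",(-c["R"].T@c["t"]).round(3))
for th in np.arange(.2,.8,.05):
    def P(x,z,y=0):
        return hin+ex*(x*np.cos(th)+z*np.sin(th))+np.array([0,0,1])*(-x*np.sin(th)+z*np.cos(th))+ey*y
    L=proj(c,P(-.126,.002,-.06));Rr=proj(c,P(-.126,.002,.06)); T=proj(c,P(-.15,-.009)); T2=proj(c,P(-.158,.002))
    print(round(th,2),"edge",L.round(0),Rr.round(0),"tab",T.round(0),"tab top front",T2.round(0),"tabpos",P(-.15,-.009).round(4))
E
```

```text
hinge [0.6890925  0.03437266 0.044     ] cam [ 0.434 -0.016  0.202]
0.2 edge [228. 261.] [452. 260.] tab [342. 216.] tab top front [344. 223.] tabpos [0.5419 0.0129 0.065 ]
0.25 edge [226. 272.] [455. 271.] tab [343. 228.] tab top front [345. 238.] tabpos [0.5431 0.0131 0.0724]
0.3 edge [225. 283.] [457. 282.] tab [344. 240.] tab top front [346. 253.] tabpos [0.5447 0.0133 0.0797]
0.35 edge [223. 294.] [459. 293.] tab [344. 254.] tab top front [347. 270.] tabpos [0.5466 0.0136 0.087 ]
0.4 edge [222. 307.] [461. 305.] tab [345. 269.] tab top front [347. 288.] tabpos [0.5489 0.0139 0.0941]
0.45 edge [220. 320.] [463. 318.] tab [346. 285.] tab top front [348. 307.] tabpos [0.5516 0.0143 0.1011]
0.5 edge [219. 333.] [465. 331.] tab [346. 302.] tab top front [349. 326.] tabpos [0.5546 0.0147 0.108 ]
0.55 edge [218. 347.] [467. 344.] tab [347. 319.] tab top front [349. 347.] tabpos [0.5579 0.0152 0.1147]
0.6 edge [218. 360.] [468. 358.] tab [347. 338.] tab top front [350. 368.] tabpos [0.5616 0.0158 0.1213]
0.65 edge [217. 374.] [469. 372.] tab [348. 357.] tab top front [350. 389.] tabpos [0.5655 0.0163 0.1276]
0.7 edge [216. 388.] [470. 386.] tab [348. 376.] tab top front [350. 411.] tabpos [0.5698 0.017  0.1337]
0.75 edge [216. 402.] [470. 399.] tab [348. 395.] tab top front [350. 432.] tabpos [0.5744 0.0176 0.1397]
0.8 edge [216. 416.] [471. 413.] tab [349. 415.] tab top front [351. 454.] tabpos [0.5793 0.0184 0.1453]
```

Cover at about 0.30 rad (edge and tab both fit), tab centre ≈ (0.545, 0.013, 0.080). Back, then down, to regrip with the fingertips.

Call:
step_arm(series=[-0.008, 0.003, 0, 0, 0.5, 0, -0.008, 0.003, 0, 0, 0.5, 0, -0.006, 0.002, -0.003, 0, 0.5, 0, -0.001, 0, -0.006, 0, 0.4, 0, 0, 0, -0.006, 0, 0.4, 0, 0, 0, -0.006, 0, 0.4, 0, 0, 0, -0.006, 0, 0.4, 0, 0, 0, -0.005, 0, 0, 0, 0, 0, 0, 0, 0, 0, 0, 0, 0, 0, 0, 0])

```text
clock: 25.65
position: [0.5394, 0.0145, 0.0705]
eef_rot: [0.175, -0.074, 0.981, 0.027]
wrist_force: [0.7, -0.1, -0.3]
finger_gap: 0.0851
```

```bash
python3 - <<'E'
from h import *
p,R=pose();z=R.as_matrix()[:,2];print(p,z.round(3),"line at z=.08:",p+z*(.08-p[2])/z[2]);s=monitor.read_state();print(s["wrist_force"],s["joint_pos"].round(3))
E
```

```text
[0.53935744 0.01446514 0.07051486] [ 0.339  0.08  -0.937] line at z=.08: [0.53592173 0.01365569 0.08      ]
[ 0.6963351  -0.12303595 -0.34737409] [ 0.341  0.307 -0.753  0.24  -0.16  -1.99 ]
```

Call:
step_arm(series=[0.002, 0, 0, 0, 0, 0, 0.002, 0, 0, 0, 0, 0, 0, 0, 0, 0, 0, 0, 0, 0, 0, 0, 0, 0, 0, 0, 0, 0, 0, 0, 0, 0, 0, 0, 0, 0, 0, 0, 0, 0, 0, 0, 0, 0, 0, 0, 0, 0, 0, 0, 0, 0, 0, 0, 0, 0, 0, 0, 0, 0], hand=1, force=30)

```text
clock: 26.48
position: [0.5442, 0.0131, 0.0706]
eef_rot: [0.175, -0.075, 0.981, 0.026]
wrist_force: [1.3, -0.5, -1.7]
finger_gap: 0.0235
```

Call:
step_arm(series=[0.001, 0.0001, 0.004, 0.1, -0.6, 0, 0.001, 0.0001, 0.004, 0.1, -0.6, 0, 0.0012, 0.0002, 0.004, 0.1, -0.6, 0, 0.0014, 0.0002, 0.004, 0.1, -0.6, 0, 0.0014, 0.0002, 0.004, 0.1, -0.6, 0, 0.0016, 0.0002, 0.004, 0.1, -0.6, 0, 0.0016, 0.0002, 0.004, 0.1, -0.6, 0, 0.0018, 0.0002, 0.004, 0.1, -0.6, 0, 0, 0, 0, 0, 0, 0, 0, 0, 0, 0, 0, 0])

```text
clock: 27.32
position: [0.5596, 0.0151, 0.1114]
eef_rot: [0.217, -0.078, 0.972, 0.036]
wrist_force: [3.5, 2.0, -5.2]
finger_gap: 0.0228
```

```bash
python3 - <<'E'
from h import *
p,R=pose();z=R.as_matrix()[:,2];print(p,z.round(3));s=monitor.read_state();print(s["finger_gap"],s["wrist_force"],s["joint_pos"].round(3))
for b in (.054,.09,.12):
    print("body front at",b,(p-z*(.0187+b)+np.cross(z,[-.144,.99,0])*-.042).round(3),(p-z*(.0187+b)+np.cross(z,[-.144,.99,0])*.042).round(3))
E
```

```text
[0.55963533 0.01508883 0.11137038] [ 0.416  0.103 -0.903]
0.022812824700799577 [ 3.45071358  2.04769336 -5.20597618] [ 0.329  0.249 -0.724  0.235 -0.16  -1.964]
body front at 0.054 [0.492 0.002 0.159] [0.567 0.013 0.195]
body front at 0.09 [ 0.477 -0.002  0.192] [0.552 0.009 0.228]
body front at 0.12 [ 0.464 -0.005  0.219] [0.539 0.006 0.255]
```

Cover at about 0.6 rad. The hand is about 15 mm from the ring, so for the last bit I'll let go and push the tab from below and in front with closed fingertips.

Call:
step_arm(series=[0, 0, 0, 0, 0, 0, 0, 0, 0, 0, 0, 0, -0.001, 0, 0, 0, 0, 0, -0.002, 0, 0, 0, 0, 0, -0.003, 0, 0, 0, 0, 0, -0.006, -0.001, -0.001, 0, 0, 0, -0.007, -0.001, -0.002, 0, 0, 0, -0.007, -0.001, -0.003, 0, 0, 0, -0.005, -0.001, -0.004, 0, 0, 0, 0, 0, 0, 0, 0, 0], hand=0)

```text
clock: 28.15
position: [0.5254, 0.005, 0.1074]
eef_rot: [0.211, -0.076, 0.974, 0.04]
wrist_force: [-0.5, 0.2, -0.7]
finger_gap: 0.0853
```

Call:
step_arm(series=[-0.004, 0, -0.003, 0, 0, 0, -0.004, 0, -0.003, 0, 0, 0, 0, 0, -0.003, 0, 0, 0, 0, 0, 0, 0, 0, 0, 0, 0, 0, 0, 0, 0, 0, 0, 0, 0, 0, 0, 0, 0, 0, 0, 0, 0, 0, 0, 0, 0, 0, 0, 0, 0, 0, 0, 0, 0, 0, 0, 0, 0, 0, 0], hand=1)

```text
clock: 28.98
position: [0.5182, 0.0032, 0.1011]
eef_rot: [0.208, -0.077, 0.974, 0.043]
wrist_force: [-0.4, 0.2, 0.3]
finger_gap: 0.0001
```

```bash
python3 - <<'E'
from h import *
p,R=pose();z=R.as_matrix()[:,2];print(p,z.round(3));s=monitor.read_state();print(s["finger_gap"],s["wrist_force"],s["joint_pos"].round(3))
c=wrist("w6")
ex=np.array([np.cos(np.radians(8.3)),np.sin(np.radians(8.3)),0]);ey=np.array([-ex[1],ex[0],0]);hin=np.array([.6891,.0344,.044])
for th in np.arange(.5,.8,.05):
    P=lambda x,z,y=0: hin+ex*(x*np.cos(th)+z*np.sin(th))+np.array([0,0,1])*(-x*np.sin(th)+z*np.cos(th))+ey*y
    print(round(th,2),proj(c,P(-.126,.002,-.06)).round(),proj(c,P(-.126,.002,.06)).round(),"tab",proj(c,P(-.15,-.009)).round(),"corner",P(-.158,-.02).round(4))
E
```

```text
[0.51824583 0.00316072 0.10109345] [ 0.399  0.117 -0.91 ]
0.00011080702732097973 [-0.42553847  0.16349785  0.34971732] [ 0.328  0.212 -0.771  0.114 -0.16  -1.849]
0.5 [224. 389.] [435. 381.] tab [334. 365.] corner [0.5424 0.013  0.1022]
0.55 [224. 401.] [437. 392.] tab [335. 381.] corner [0.5455 0.0134 0.1095]
0.6 [223. 414.] [438. 404.] tab [335. 397.] corner [0.5489 0.0139 0.1167]
0.65 [223. 426.] [439. 416.] tab [336. 413.] corner [0.5527 0.0145 0.1237]
0.7 [223. 438.] [439. 428.] tab [336. 430.] corner [0.5568 0.0151 0.1305]
0.75 [223. 451.] [440. 440.] tab [337. 447.] corner [0.5612 0.0157 0.1371]
0.8 [223. 462.] [440. 451.] tab [337. 463.] corner [0.566  0.0164 0.1434]
```

Call:
step_arm(series=[0.004, 0.003, 0, 0, 0, 0, 0.005, 0.003, 0, 0, 0, 0, 0.005, 0.003, 0, 0, 0, 0, 0.003, 0.001, 0.001, 0, 0, 0, 0.003, 0, 0.002, 0, 0, 0, 0.002, 0, 0.002, 0, 0, 0, 0.002, 0, 0.002, 0, 0, 0, 0, 0, 0, 0, 0, 0, 0, 0, 0, 0, 0, 0, 0, 0, 0, 0, 0, 0])

```text
clock: 29.87
position: [0.5437, 0.0142, 0.1077]
eef_rot: [0.206, -0.077, 0.974, 0.043]
wrist_force: [-0.4, 0.0, 0.8]
finger_gap: -0.0003
```

```bash
cat >> h.py <<'E'
def chk():
    p,R=pose();z=R.as_matrix()[:,2];s=monitor.read_state();print("axis",z.round(3),s["wrist_force"].round(2),s["joint_pos"].round(3))
    ex=np.array([np.cos(np.radians(8.3)),np.sin(np.radians(8.3)),0]);x=R.as_matrix()[:,0]
    f=p-z*.0727-x*.042; L=np.array([.6317,.0265]); print("pos",p.round(4),"body front corner",f.round(4),"dist to lens axis (ring 50)",np.linalg.norm(f[:2]-L).round(4))
E
python3 -c "from h import *;chk()"
```

```text
axis [ 0.395  0.116 -0.911] [-0.4   0.02  0.77] [ 0.335  0.238 -0.699  0.098 -0.211 -1.838]
pos [0.5437 0.0142 0.1077] body front corner [0.5528 0.0113 0.1911] dist to lens axis (ring 50) 0.0803
```

Call:
step_arm(series=[0.002, 0, 0.0025, 0, 0, 0, 0.002, 0, 0.0025, 0, 0, 0, 0.002, 0, 0.0025, 0, 0, 0, 0.002, 0, 0.0025, 0, 0, 0, 0, 0, 0, 0, 0, 0, 0, 0, 0, 0, 0, 0, 0, 0, 0, 0, 0, 0, 0, 0, 0, 0, 0, 0, 0, 0, 0, 0, 0, 0, 0, 0, 0, 0, 0, 0])

```text
clock: 30.7
position: [0.55, 0.0134, 0.1175]
eef_rot: [0.204, -0.077, 0.975, 0.043]
wrist_force: [-2.0, 0.8, -0.5]
finger_gap: 0.0
```

```bash
python3 -c "from h import *;chk()"
```

```text
axis [ 0.391  0.115 -0.913] [-1.97  0.77 -0.5 ] [ 0.328  0.232 -0.658  0.068 -0.262 -1.804]
pos [0.55   0.0134 0.1175] body front corner [0.5595 0.0106 0.2009] dist to lens axis (ring 50) 0.0739
```

Call:
step_arm(series=[0.002, 0.0003, 0.003, 0, -0.4, 0, 0.002, 0.0003, 0.003, 0, -0.4, 0, 0.002, 0.0003, 0.003, 0, -0.4, 0, 0.002, 0.0003, 0.003, 0, -0.4, 0, 0, 0, 0, 0, 0, 0, 0, 0, 0, 0, 0, 0, 0, 0, 0, 0, 0, 0, 0, 0, 0, 0, 0, 0, 0, 0, 0, 0, 0, 0, 0, 0, 0, 0, 0, 0])

```text
clock: 31.53
position: [0.5547, 0.0134, 0.1271]
eef_rot: [0.214, -0.077, 0.973, 0.04]
wrist_force: [-2.5, 1.0, -1.8]
finger_gap: 0.0
```

```bash
python3 -c "from h import *;chk()"
```

```text
axis [ 0.41   0.112 -0.905] [-2.53  0.99 -1.79] [ 0.33   0.218 -0.667  0.111 -0.248 -1.844]
pos [0.5547 0.0134 0.1271] body front corner [0.5625 0.0108 0.2107] dist to lens axis (ring 50) 0.0709
```

Call:
step_arm(series=[0.002, 0.0003, 0.003, 0, -0.4, 0, 0.002, 0.0003, 0.003, 0, -0.4, 0, 0.002, 0.0003, 0.002, 0, -0.4, 0, 0.002, 0.0003, 0.002, 0, -0.4, 0, 0, 0, 0, 0, 0, 0, 0, 0, 0, 0, 0, 0, 0, 0, 0, 0, 0, 0, 0, 0, 0, 0, 0, 0, 0, 0, 0, 0, 0, 0, 0, 0, 0, 0, 0, 0])

```text
clock: 32.37
position: [0.554, 0.0116, 0.1298]
eef_rot: [0.217, -0.076, 0.973, 0.037]
wrist_force: [-3.2, 1.2, -5.2]
finger_gap: -0.0001
```

```bash
python3 - <<'E'
from h import *
chk(); c=wrist("w7")
ex=np.array([np.cos(np.radians(8.3)),np.sin(np.radians(8.3)),0]);ey=np.array([-ex[1],ex[0],0]);hin=np.array([.6891,.0344,.044])
for th in np.arange(.55,.8,.05):
    P=lambda x,z,y=0: hin+ex*(x*np.cos(th)+z*np.sin(th))+np.array([0,0,1])*(-x*np.sin(th)+z*np.cos(th))+ey*y
    print(round(th,2),proj(c,P(-.126,0,-.06)).round(),proj(c,P(-.126,0,.06)).round())
g=cv2.cvtColor(c["frame"],cv2.COLOR_RGB2GRAY)
for u in (230,245,400,415): print(u,g[240:480:8,u])
E
```

```text
axis [ 0.417  0.104 -0.903] [-3.22  1.21 -5.22] [ 0.33   0.211 -0.688  0.159 -0.232 -1.892]
pos [0.554  0.0116 0.1298] body front corner [0.5613 0.0095 0.2135] dist to lens axis (ring 50) 0.0724
0.55 [216. 314.] [433. 309.]
0.6 [216. 325.] [434. 321.]
0.65 [215. 337.] [435. 332.]
0.7 [215. 350.] [436. 344.]
0.75 [215. 362.] [436. 356.]
230 [225 243 240 244 243 241 241 157 144 145 140 144 144 108 180  27  27  28
  31  33  52  39  37  27  27  27  35  27  28  22]
245 [207  82  78  76  77  82  81  93 220 241 239 211 127 127  26  31  27  34
  34  82  89  93  93 101  51  28  28  30  22  22]
400 [ 80  81  80  82  80 114 224 242 240 240 240 128 130 127  28  30  28  43
  44  61  60  70  71  42  28  27  29  26  21  24]
415 [245 244 242 242 241 153 147 144 145 147 145 147 142 133  28  28  28  28
  45  46  69  68  46  26  27  47  22  27  21  24]
```

Force rose to about 6 N with motion stalled, and the geometry puts the tab corner at (0.561, 0.012, 0.141) against (0.561, 0.016, 0.137) expected at 0.75 rad, so it's at the stop. Retreating and checking numerically.

Call:
step_arm(series=[-0.003, 0, -0.0015, 0, 0, 0, -0.006, -0.001, -0.003, 0, 0, 0, -0.01, -0.001, -0.004, 0, 0, 0, -0.014, -0.005, 0, 0, 0, 0, -0.018, -0.012, 0.005, 0, 1, 0, -0.018, -0.024, 0.01, 0, 2, 0, -0.008, -0.033, 0.012, 0, 2, 0, 0, -0.036, 0.012, 0, 2, 0, 0, -0.036, 0.012, 0, 2, 0, 0, -0.024, 0.006, 0, 0, 0])

```text
clock: 33.25
position: [0.4874, -0.1576, 0.1987]
eef_rot: [0.164, -0.085, 0.982, 0.049]
wrist_force: [0.2, -0.2, 0.2]
finger_gap: -0.0001
```

```bash
python3 - <<'E'
from h import *
chk(); c=optics.camera("scene");np.savez("s5.npz",**c);c0=load("scene")
ex=np.array([np.cos(np.radians(8.3)),np.sin(np.radians(8.3)),0]);ey=np.array([-ex[1],ex[0],0]);hin=np.array([.6891,.0344,.044])
t=optics.camera("top");np.savez("t5.npz",**t)
for n,cc in (("scene",c),("top",t)):
  for th in np.arange(.5,.8,.05):
    P=lambda x,z,y=0: hin+ex*(x*np.cos(th)+z*np.sin(th))+np.array([0,0,1])*(-x*np.sin(th)+z*np.cos(th))+ey*y
    print(n,round(th,2),"FL",proj(cc,P(-.126,0,.06)).round(1),"FR",proj(cc,P(-.126,0,-.06)).round(1),"tabbot",proj(cc,P(-.15,-.02)).round(1),"tab front top",proj(cc,P(-.158,.002)).round(1))
g=cv2.cvtColor(c["frame"],cv2.COLOR_RGB2GRAY);print("scene 215:295 x 255:325");print(g[225:290:4,250:330:4])
g=cv2.cvtColor(t["frame"],cv2.COLOR_RGB2GRAY);print("top");print(g[205:245:3,296:364:4])
E
```

```text
axis [ 0.314  0.124 -0.941] [ 0.17 -0.16  0.2 ] [-0.097  0.114 -0.412 -0.228 -0.748 -1.157]
pos [ 0.4874 -0.1576  0.1987] body front corner [ 0.5036 -0.1603  0.281 ] dist to lens axis (ring 50) 0.2265
scene 0.5 FL [285.9 261.9] FR [311.7 223.2] tabbot [311.6 248.7] tab front top [309.9 241.6]
scene 0.55 FL [284.5 259.9] FR [310.4 221.2] tabbot [310.4 246.2] tab front top [308.2 239. ]
scene 0.6 FL [282.9 257.8] FR [309.  219.1] tabbot [309.  243.8] tab front top [306.3 236.4]
scene 0.65 FL [281.3 255.8] FR [307.4 217.1] tabbot [307.4 241.3] tab front top [304.3 233.7]
scene 0.7 FL [279.5 253.7] FR [305.8 215.1] tabbot [305.7 238.8] tab front top [302.1 231.1]
scene 0.75 FL [277.6 251.7] FR [304.1 213.1] tabbot [303.9 236.3] tab front top [299.8 228.5]
scene 0.8 FL [275.7 249.6] FR [302.3 211.1] tabbot [301.9 233.9] tab front top [297.4 226. ]
top 0.5 FL [303.8 227.8] FR [350.6 220.5] tabbot [329.1 236.3] tab front top [328.8 233.6]
top 0.55 FL [303.5 226.2] FR [350.5 218.9] tabbot [328.9 234.8] tab front top [328.5 231.6]
top 0.6 FL [303.2 224.6] FR [350.3 217.3] tabbot [328.7 233.2]
[... 2163 characters left out ...]
242 209 174 165 111  61 103 153 168 169 195 158 221 154 153]
 [155 218 197 161 160 163 178 172 167 164 180 208 202 182 221 138 155]
 [156 218 176 192 200 199 204 186 180 169 189 206 196 190 188 178 156]
 [153 221 164 202 204 197 205 176 176 175 183 202 201 201 161 184 155]
 [154 213 165 200 190 196 203 185 167 163 180 202 202 200 133 205 153]
 [155 182 176 201 204 197 203 201 195 206 191 156 147 214 122  93 154]
 [156 181 182 205 201 159 166 147 138 138 114  83  85  93  97  95 154]
 [150 146 215 225 166 107  79 107  88  97  99  97 101  98  97 121 155]
 [155 156  92  82  95  95  99  96 100  95 107 118  98 159 159 156 154]
 [155 155  94  96  97 100  99 100  97  80  90 213 198 180 155 158 158]]
```

Top view: the cover's front-left edge is at v≈219.5 and front-right at v≈212, both giving about 0.74 rad. Opening the hand away from everything and doing a final check.

Call:
step_arm(series=[-0.005, 0, 0.005, 0, 0, 0, -0.005, 0, 0.005, 0, 0, 0, 0, 0, 0, 0, 0, 0, 0, 0, 0, 0, 0, 0, 0, 0, 0, 0, 0, 0, 0, 0, 0, 0, 0, 0, 0, 0, 0, 0, 0, 0, 0, 0, 0, 0, 0, 0, 0, 0, 0, 0, 0, 0, 0, 0, 0, 0, 0, 0], hand=0.3)

```text
clock: 34.18
position: [0.4761, -0.1547, 0.2105]
eef_rot: [0.169, -0.085, 0.981, 0.048]
wrist_force: [0.9, -0.1, -0.7]
finger_gap: 0.0595
```

```bash
python3 - <<'E'
from h import *
t=optics.camera("top");a=load("top")["frame"];b=t["frame"];c=load("t3")["frame"]
d=lambda x,y,r:float(np.abs(x[r].astype(int)-y[r].astype(int)).max(2).mean().round(2))
for n,r in dict(mold=np.s_[230:285,212:260],jar=np.s_[168:200,245:275],ore=np.s_[155:190,398:430],tray=np.s_[205:245,145:190],brush=np.s_[208:292,480:508],tweezer=np.s_[262:325,292:320],loupe=np.s_[292:316,346:375]).items(): print(n,d(a,b,r))
print("beaker vs after release",d(c,b,np.s_[205:262,415:470]))
h=cv2.cvtColor(b,cv2.COLOR_RGB2GRAY)[180:290,390:500]; m=(h>190).astype(np.uint8); x=np.argwhere(m[25:65,20:75]);print("bright rim bbox",x.min(0)+[205,410],x.max(0)+[205,410])
s=monitor.read_state();print(s["wrist_force"],s["clock"],s["qvel"].round(3))
E
```

```text
mold 3.54
jar 3.32
ore 3.18
tray 3.21
brush 3.14
tweezer 3.28
loupe 84.87
beaker vs after release 9.09
bright rim bbox [209 425] [244 455]
[ 1.00142915  0.15188435 -0.49355546] 34.2333 [-0.004 -0.001  0.     0.    -0.001 -0.   ]
```

```bash
python3 - <<'E'
from h import *
s=optics.camera("scene")["frame"];a=load("scene")["frame"];c=load("s3")["frame"]
d=lambda x,y,r:float(np.abs(x[r].astype(int)-y[r].astype(int)).max(2).mean().round(2))
print("beaker",d(c,s,np.s_[155:205,355:390]),"loupe",d(a,s,np.s_[272:294,380:410]))
g=cv2.cvtColor(s,cv2.COLOR_RGB2GRAY);g0=cv2.cvtColor(a,cv2.COLOR_RGB2GRAY);print(g[272:294:4,380:410:3]);print(g0[272:294:4,380:410:3])
E
```

```text
beaker 13.28 loupe 8.72
[[ 80  80  77  80  81  77  79  88  87  91]
 [ 78  80  80  78  78  73  76  73  71  90]
 [ 80  77  86 119  84 120  91  75  73  76]
 [ 81  78 180 184 183 115  79  73  37  52]
 [ 82  80 118 173 170  66  44  49  71  81]
 [ 77  78  82  86  76  54  77  76  79  77]]
[[ 90  88  89  88  91  88  86  88  87  87]
 [ 86  88  89  91  87  83  83  85  77  89]
 [ 89  87  94 130  93 129  98  86  85  83]
 [ 91  89 179 180 185 123  87  80  48  57]
 [ 87  81 126 174 168  70  44  55  80  88]
 [ 89  91  88  88  78  62  90  87  88  90]]
```

```bash
python3 -c "from station import robot;print(robot.close_job())"
```

```text
the job is handed in; nothing more can be done
None
```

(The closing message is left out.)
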